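# Weigh an ink bottle on a two-pan balance

### The arm

A 6-joint arm with a two-finger parallel gripper is mounted at the origin on the work surface. World frame = base frame: x ahead of the robot, y to its left, z up, the work surface at z = 0. Lengths are in m, angles in rad, forces in N, time in s.
With the tool pointing down it reaches from about 0.325 to 1 m from the base axis. Payload 5.1 kg.
Tool frame: the origin (TCP) lies on the centre line of the jaws, within the pads' length; the fingertips stand 25 mm ahead of it and the grasp point (between the pads) lies 6 mm ahead of it; x points along the fingers, y is the direction in which the jaws open and shut, and the axes are right-handed (so a half turn about x gives the same grasp; the last joint's range is limited). The gripper opens to 85 mm and grips with 20 to 120 N. Pads are 22 mm wide; open, the fingers measure 114 mm over their backs; the gripper's body (76 mm by 85 mm) begins 54 mm behind the grasp point. The pads swing forward as they close: fully open they stand 13 mm farther back than shut.
Start: joints at [-1.184, 0.124, 1.65, -0, 1.367, -0.083], TCP at [0.294, -0.58, 0.229] pointing down, gripper open.
Joint ranges: [-2.61, 2.61], [-1.02, 2.33], [0.03, 2.71], [-1.35, 4.49], [0.32, 2.68], [-2.91, 2.91]. Speed limits (rad/s): [2.57, 2.57, 3.14, 3.14, 3.14, 3.14].

### API

Orientations are given as a rotation vector (axis times angle).
In Python, from workcell import get_obs, capture, close_job gives the robot as it stands. The module is installed in compiled form; this text tells all that it offers.
- The arm moves only by the tool step_arm, never from a script. Its argument "targets" is text: rows parted by semicolons, each of 6 numbers parted by spaces: the shift along the tool's x, y, z in mm, then the turn, a rotation vector about the tool's x, y, z in rad. In form: x y z ax ay az; .... A call has 1 to 12 rows; each row shifts and turns the commanded pose from where the row before left it, along the tool's axes as they then stand; what a row does not reach is not made up. A row lasts 1/8 s, in which the tool goes at most 62.5 mm and 10.7 degrees, less where a joint would pass 70% of its speed; a pose out of reach is approached as far as the arm can. A call with a gripper value outside its range is refused whole. "gripper" is the gripper's target within -1 to 1 (fully open at 1, half-way at 0, shut at -1), set as the call begins (left out, the last holds). The fingers move at their own pace and stop on an object; the grip force is fixed at half the most. Time passes only in rows, so rows that do not move let the fingers close. It gives the time, the measured TCP pose, the force and the opening at its end, in the units of the state.
- get_obs(): the state, without advancing time (a new reading comes with each control period).
- capture(name): name is "side" or "top"; returns a dict with "frame" (400x640x3 uint8, blue, green, red), "intrinsics" (3x3 intrinsics, pixels), "k1" (the pictures are not rectified: a ray, as slopes to the right and down, at radius r is drawn at 1 + k1 r^2 times it, then the intrinsics apply), "origin" and "orientation" of the camera in the world. Camera axes: x right, y up, looking along -z (the intrinsics and any distortion apply to the point x, -y, -z); pixel columns grow to the right and rows downward; lengths in m; the calibration is good to about 2 mm. A picture is of the moment at which its call begins. There is no depth.
- close_job(): hands the job in, once; it reports no verdict.
The state is a dict: "clock": time; "qpos": joint angles; "joint_vel": joint speeds; "joint_torque": joint torques, N m; "tcp_pos": TCP position; "tool_rot": TCP orientation; "ft_force": force on the tool from outside, world axes, zero at the start; "wrist_torque": the same for the moment, N m; "gripper_width": finger opening in m.
Only numpy, scipy, OpenCV 4.12 (cv2) and the standard library are available. Lean on these libraries where they do the work, as an engineer would, in place of code of your own. Each camera call takes 0.05 s, during which the arm holds its last target. There are 200 camera calls.

### The job

Finish weighing the ink bottle: it weighs 350 g and its counter-pan, the raised one, holds only a 50 g weight so far. Set the red 200 g weight and the yellow 100 g weight upright in that raised pan, putting them down rather than dropping them, so that the beam comes level and rests there.

Things in the scene. Friction and masses are not known exactly. Their poses are not given: they have to be found in the camera images.
- w200_mid (a point): 200 g weight: a red upright cylinder, 32 mm across, 32 mm high, plus a knob 20 mm across on top, 46 mm high in all. It stands on the table's green paper sheet beside a black 500 g (44 mm across, 62 mm high) and a blue 50 g weight (21 mm across, 30 mm high), not needed. This point: its centre, 23 mm above its underside; z up.
- w100_mid (a point): 100 g weight: a yellow upright cylinder, 26 mm across, 26 mm high, plus a knob 16 mm across on top, 38 mm high in all. It stands on the same green sheet; the four weights there may be in any order, centres at least 90 mm apart. This point: its centre, 19 mm above its underside; z up.
- pan_b_floor (a point): Raised pan of a white two-pan balance whose base is fixed to the table: round, steel, floor 168 mm across, rim 6 mm higher. A blue 50 g weight (21 mm across, 30 mm high) stands 20 to 35 mm off its centre, towards -y; the half towards +y, the balance's middle, is free. This point: centre of the floor, 116 mm above the table now, 100 mm when level; it sinks if pressed. z up, y along the beam.
- beam (a joint): Tilt of the balance's beam, rad: 0 is level, now -0.12 (at its stop), growing as the raised pan sinks; it settles about 2 s after a load. The lower pan, 260 mm from the raised one along its +y, holds a green ink bottle (black cap, 58 mm across, 115 mm high). Midway a plate with a red needle rises 140 mm above the table. The pans stay horizontal; the balance may face any way.
There are look-alikes about, which are no part of the job. Of the things shaped like the part that bears w100_mid, the yellow one is meant.

How it is judged:
At the end, for the whole second after the job is handed in: The beam rests level within 0.05 rad (about 3 degrees); the red 200 g and yellow 100 g weights both stand in the pan that was raised, within 10 degrees of upright, at rest (value of joint beam between -0.05 and 0.05 rad and velocity of joint beam between -0.05 and 0.05 rad/s and angle between each of w200_mid, w100_mid's own z axis and vertical below 0.17 rad and linear speed of each of w200, w100 below 0.03 m/s and horizontal distance between each of w200_mid, w100_mid and pan_b_floor below 0.085 m and z of each of w200_mid, w100_mid in the frame of pan_b_floor above 0.01 m); the robot touches nothing.
It fails at once if the 200 g weight falls freely by more than about 30 mm (linear speed of w200 above 0.8 m/s and contact force between the fingers and w200 below 0.01 N).
It fails at once if the 100 g weight falls freely by more than about 30 mm (linear speed of w100 above 0.8 m/s and contact force between the fingers and w100 below 0.01 N).
It also fails if it takes over 64 s, if anything falls off the work surface, if the arm or the gripper's body presses on something with over 40 N, if the wrist force passes 120 N, or if a joint passes its speed limit or range.

## Working session

There is one attempt and no reset: what is moved stays moved. The work goes in short steps, Python scripts to look and compute and a tool call to move; the robot and the scene stay as the last step left them, time stands still between calls to the robot, and variables do not carry over. Pictures are saved under pics/ and viewed, about 8 in all and at most 12, crops included, and the job is handed in when it is done.

Besides the shell and the picture viewer there is one more tool, called after "Call:" as a command line: name --argument value ..., lists and objects as JSON in quotes. step_arm: Moves the arm, as the interface text tells. Its arguments: {"type":"object","properties":{"targets":{"type":"string"},"gripper":{"type":"number"}},"required":["targets"]}

```bash
mkdir -p pics; cat > h.py <<'E'
import numpy as np, cv2
from workcell import get_obs, capture, close_job
from scipy.spatial.transform import Rotation as R
def rot(o):
    o=np.array(o,float)
    if o.shape==(3,3): return o
    return R.from_rotvec(o).as_matrix() if o.size==3 else R.from_quat(o).as_matrix()
def ray(c,u,v):
    K=np.array(c["intrinsics"]); k=c["k1"]
    d=cv2.undistortPoints(np.array([[[u,v]]],float),K,np.array([k,0,0,0,0.]))[0,0]
    return np.array(c["origin"]), rot(c["orientation"])@np.array([d[0],-d[1],-1.])
def onz(c,u,v,z):
    o,d=ray(c,u,v); return o+d*(z-o[2])/d[2]
def proj(c,p):
    q=rot(c["orientation"]).T@(np.array(p)-np.array(c["origin"]))
    a,b=q[0]/-q[2],-q[1]/-q[2]; s=1+c["k1"]*(a*a+b*b)
    K=np.array(c["intrinsics"]); return K[0,0]*a*s+K[0,2],K[1,1]*b*s+K[1,2]
E
python3 - <<'E'
from h import *
for n in("top","side"):
    c=capture(n); cv2.imwrite(f"pics/{n}0.png",c["frame"]); np.save(f"{n}0.npy",c,allow_pickle=True)
    print(n,c["origin"],c["orientation"],c["k1"],c["intrinsics"])
o=get_obs(); print(o)
E
```

```text
top [0.41634064 0.05132368 1.02233619] [ 0.11812298 -0.07050293 -1.54942354] -0.07724852121548058 [[448.37654307   0.         318.63583623]
 [  0.         448.37654307 199.26996699]
 [  0.           0.           1.        ]]
side [0.11588857 0.6293263  0.9285261 ] [ 0.28979632 -0.86056203 -2.38289547] -0.02517029982548859 [[473.90735705   0.         313.40024145]
 [  0.         473.90735705 199.58432751]
 [  0.           0.           1.        ]]
{'clock': 0.1, 'qpos': array([-1.18359166e+00,  1.24445264e-01,  1.65156762e+00,  4.22656416e-05,
        1.36749466e+00, -8.26013400e-02]), 'joint_vel': array([-0.00075118, -0.00278272, -0.00302196, -0.00174508, -0.00146554,
        0.00166268]), 'joint_torque': array([ 2.32087232e-04, -4.24929929e+01, -3.66653180e+01, -9.14030716e-05,
        3.88444198e-03,  1.41321664e-05]), 'tcp_pos': array([ 0.29403248, -0.57905812,  0.22765462]), 'tool_rot': array([ 1.96024565,  0.47109362, -1.96074882]), 'ft_force': array([ 0.15587287,  0.20299481, -0.05208267]), 'wrist_torque': array([0.00164487, 0.00991551, 0.00219328]), 'gripper_width': 0.08537768734706525}
```

View pics/top0.png

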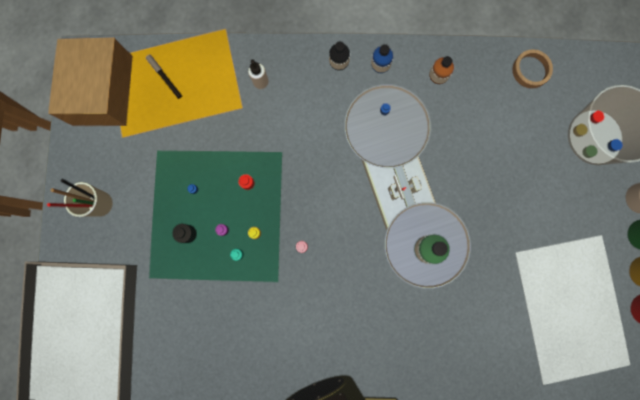

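View pics/side0.png

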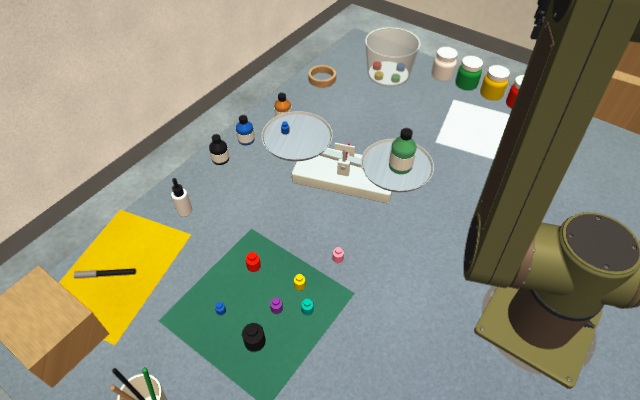

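Top view: the red candidate is at (246,181). It is the only red on the sheet; the red-topped thing in the beaker at (597,117) and the red pot at (638,308) are not on it. The yellow candidate is at (254,233). Its look-alikes are purple (222,230), teal (236,255) and pink (302,247), so I choose yellow by colour. The raised pan is at (388,125) with its blue weight at (385,108). The lower pan with the green bottle is at (427,245).

```bash
cat > meas.py <<'E'
from h import *
from scipy.optimize import least_squares
def blob(c,lo,hi,box,both=None):
    u0,v0,u1,v1=box; hsv=cv2.cvtColor(c["frame"],cv2.COLOR_BGR2HSV)
    m=cv2.inRange(hsv,lo,hi)
    if both: m|=cv2.inRange(hsv,*both)
    k=np.zeros_like(m); k[v0:v1,u0:u1]=m[v0:v1,u0:u1]
    n,l,s,ce=cv2.connectedComponentsWithStats(k)
    i=1+np.argmax(s[1:,4]); return ce[i],s[i]
def tri(a,pa,b,pb):
    o1,d1=ray(a,*pa);o2,d2=ray(b,*pb);d1/=np.linalg.norm(d1);d2/=np.linalg.norm(d2)
    t=np.linalg.lstsq(np.stack([d1,-d2],1),o2-o1,rcond=None)[0]
    p,q=o1+t[0]*d1,o2+t[1]*d2; return (p+q)/2,np.linalg.norm(p-q)
RED=((0,150,60),(8,255,255)),((172,150,60),(180,255,255)); 
COL=dict(red=((0,150,60),(8,255,255)),yellow=((22,120,90),(34,255,255)),purple=((135,80,50),(165,255,255)),teal=((76,130,100),(92,255,255)),blue=((100,130,50),(125,255,255)))
E
python3 - <<'E'
from meas import *
t=np.load("top0.npy",allow_pickle=True).item(); s=np.load("side0.npy",allow_pickle=True).item()
bt=dict(red=(225,160,270,205),yellow=(240,215,275,250),purple=(205,215,240,250),teal=(222,240,252,272),blue=(370,95,400,120))
bs=dict(red=(235,240,275,285),yellow=(285,265,315,300),purple=(260,290,293,320),teal=(295,292,325,320),blue=(275,115,295,140))
for n in bt:
    lo,hi=COL[n]; b=((172,150,60),(180,255,255)) if n=="red" else None
    pt,st=blob(t,lo,hi,bt[n],b); ps,ss=blob(s,lo,hi,bs[n],b)
    p,e=tri(t,pt,s,ps); print(n,pt.round(1),st,ps.round(1),ss,p.round(4),round(e,4))
# pans: steel bright contour
f=t["frame"]; g=cv2.cvtColor(f,cv2.COLOR_BGR2GRAY)
for n,uv,z in(("B",(388,125),.119),("A",(427.5,245),.087)):
    ed=cv2.HoughCircles(cv2.GaussianBlur(g,(3,3),0)[int(uv[1])-60:int(uv[1])+60,int(uv[0])-60:int(uv[0])+60],cv2.HOUGH_GRADIENT,1,200,param1=80,param2=10,minRadius=36,maxRadius=50)
    print(n,ed, onz(t,*uv,z)); 
    if ed is not None: print(onz(t,ed[0,0,0]+int(uv[0])-60,ed[0,0,1]+int(uv[1])-60,z))
cr=lambda f,x,y,w,h:cv2.resize(f[y:y+h,x:x+w],(400,300),interpolation=cv2.INTER_CUBIC)
cv2.imwrite("pics/crop1.png",np.vstack([np.hstack([cr(t["frame"],150,150,160,120),cr(t["frame"],320,70,160,120)]),np.hstack([cr(s["frame"],200,230,160,120),cr(s["frame"],240,90,160,120)])]))
E
```

```text
red [245.8 181.5] [239 175  15  14 172] [252.7 261.6] [246 252  15  20 237] [0.5736 0.2491 0.0194] 0.0037
yellow [253.8 232.5] [248 227  13  12 124] [299.2 281.7] [294 274  12  16 156] [0.4584 0.227  0.0164] 0.0033
purple [221.3 229.4] [216 224  12  11 104] [275.9 305.5] [270 298  12  16 153] [0.4637 0.3016 0.016 ] 0.0034
teal [235.1 254.3] [229 248  13  14 149] [309.6 305.4] [295 292  30  28 822] [0.4059 0.2644 0.025 ] 0.0091
blue [384.9 108.5] [381 104   9  10  71] [284.7 127.6] [281 121   8  13  80] [ 0.7139 -0.0536  0.1284] 0.0025
B [[[58.5 61.5 39.2]]] [ 0.68280012 -0.06045734  0.119     ]
[ 0.67954316 -0.05734948  0.119     ]
A [[[60.5 60.5 43.3]]] [ 0.43772841 -0.14675408  0.087     ]
[ 0.43669523 -0.14674964  0.087     ]
```

View pics/crop1.png

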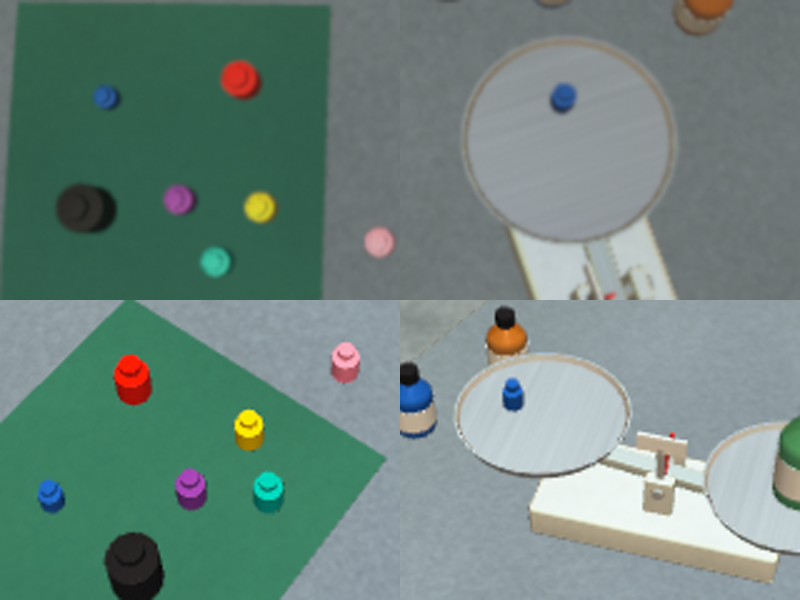

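The crop confirms it. Red (knobbed, top left panel at 240,80) and yellow (260,207) stand clear on the sheet. Purple (about 75 mm away) and teal (about 64 mm away) flank yellow. The raised pan holds only the blue weight.

```bash
cat > plan.py <<'E'
from h import *
import sys
def plan(x,y,z,yawdeg=None):
    """tool x down, jaw axis (tool y) at yawdeg (mod 180); prints turn first, then shift in the turned frame"""
    o=get_obs(); A=rot(o["tool_rot"]); p=o["tcp_pos"]
    cur=np.degrees(np.arctan2(A[1,1],A[0,1]))
    yw=cur if yawdeg is None else cur+((yawdeg-cur+90)%180-90)
    a=np.radians(yw); X=np.array([0,0,-1.]); Y=np.array([np.cos(a),np.sin(a),0]); B=np.stack([X,Y,np.cross(X,Y)],1)
    r=R.from_matrix(A.T@B).as_rotvec(); d=B.T@(np.array([x,y,z])-p)*1000
    print("tcp",p.round(4),"w",round(o["gripper_width"],4),"F",o["ft_force"].round(2),"t",o["clock"],"q6",o["qpos"][5].round(2),"yaw",cur.round(1),"->",yw.round(1))
    print("turn",r.round(3),"deg",np.degrees(np.linalg.norm(r)).round(1),"shift",d.round(1))
if __name__=="__main__": plan(*map(float,sys.argv[1:]))
E
python3 plan.py 0.573 0.249 0.30 -18
```

```text
tcp [ 0.294  -0.5791  0.2277] w 0.0854 F [ 0.16  0.2  -0.05] t 0.1 q6 -0.08 yaw -63.1 -> -18.0
turn [-0.787 -0.001  0.002] deg 45.1 shift [ -72.3    9.4 -873.7]
```

Call:
step_arm --targets "-9 0 0 -0.18 0 0;-9 0 0 -0.18 0 0;-9 0 0 -0.18 0 0;-9 0 0 -0.18 0 0;-9 0 0 -0.18 0 0;-9 0 0 -0.18 0 0;-9 0 0 -0.18 0 0;-9 0 0 -0.18 0 0;0 25 -31 0 0 0;0 25 -31 0 0 0" --gripper 0.4

```text
clock: 1.35
tcp_pos: [0.3207, -0.5036, 0.3001]
tool_rot: [0.957, 1.351, -0.956]
ft_force: [-1.2, 0.7, 0.2]
gripper_width: 0.0599
```

Call:
step_arm --targets "0 25 -31 0 0 0;0 25 -31 0 0 0;0 25 -31 0 0 0;0 25 -31 0 0 0;0 25 -31 0 0 0;0 25 -31 0 0 0;0 25 -31 0 0 0;0 25 -31 0 0 0;0 25 -31 0 0 0;0 25 -31 0 0 0"

```text
clock: 2.6
tcp_pos: [0.4535, -0.1276, 0.3003]
tool_rot: [0.956, 1.351, -0.956]
ft_force: [0.6, 0.2, 0.1]
gripper_width: 0.0597
```

Call:
step_arm --targets "0 25 -31 0 0 0;0 25 -31 0 0 0;0 25 -31 0 0 0;0 25 -31 0 0 0;0 25 -31 0 0 0;0 25 -31 0 0 0;0 25 -31 0 0 0;0 25 -31 0 0 0;0 25 -31 0 0 0;0 25 -31 0 0 0;0 0 0 0 0 0;0 0 0 0 0 0"

```text
clock: 4.1
tcp_pos: [0.5858, 0.2461, 0.3002]
tool_rot: [0.955, 1.351, -0.957]
ft_force: [-0.3, 0.3, 0.8]
gripper_width: 0.0596
```

```bash
python3 plan.py 0.573 0.249 0.09 20
```

```text
tcp [0.5858 0.2461 0.3002] w 0.0596 F [-0.26  0.32  0.79] t 4.1 q6 -0.03 yaw 19.4 -> 20.0
turn [-0.01   0.     0.001] deg 0.6 shift [210.2 -11.   -7.1]
```

Call:
step_arm --targets "35 -2 -1 -0.01 0 0;35 -2 -1 0 0 0;35 -2 -1 0 0 0;35 -2 -1 0 0 0;35 -2 -2 0 0 0;35 -1 -1 0 0 0;0 0 0 0 0 0"

```text
clock: 4.97
tcp_pos: [0.5707, 0.2473, 0.0874]
tool_rot: [0.945, 1.358, -0.955]
ft_force: [0.6, -0.2, 0.7]
gripper_width: 0.0601
```

```bash
python3 - <<'E'
from h import *
from plan import plan
t=capture("top"); s=capture("side")
cr=lambda f,x,y,w,h:cv2.resize(f[max(y,0):y+h,x:x+w],(400,300),interpolation=cv2.INTER_CUBIC)
u,v=map(int,proj(t,(.573,.249,.03)));a,b=map(int,proj(s,(.573,.249,.03)))
cv2.imwrite("pics/g1.png",np.hstack([cr(t["frame"],u-60,v-45,120,90),cr(s["frame"],a-60,b-45,120,90)]))
plan(.573,.249,.029,20)
E
```

```text
tcp [0.5738 0.2487 0.0919] w 0.0602 F [ 0.38 -0.09  0.51] t 5.075 q6 -0.02 yaw 19.9 -> 20.0
turn [-0.001  0.    -0.001] deg 0.1 shift [62.9 -0.7 -0.6]
```

View pics/g1.png

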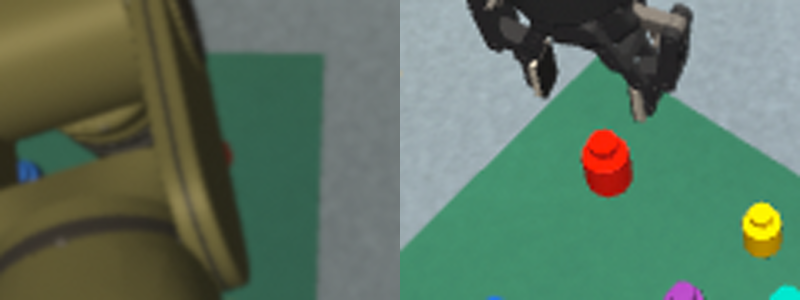

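The side crop shows the open fingers straddling above red (fingertips at about 540,95 and 642,118, red at 607,160), and nothing is in the way. I'll descend.

Call:
step_arm --targets "20 0 0 0 0 0;20 0 0 0 0 0;14 0 0 0 0 0;8 0 0 0 0 0;0 0 0 0 0 0;0 0 0 0 0 0"

```text
clock: 5.82
tcp_pos: [0.5739, 0.2495, 0.0294]
tool_rot: [0.949, 1.354, -0.948]
ft_force: [0.1, 0.6, -0.6]
gripper_width: 0.0598
```

Call:
step_arm --targets "0 0 0 0 0 0;0 0 0 0 0 0;0 0 0 0 0 0;0 0 0 0 0 0;0 0 0 0 0 0;0 0 0 0 0 0" --gripper -1

```text
clock: 6.58
tcp_pos: [0.5739, 0.2495, 0.03]
tool_rot: [0.949, 1.354, -0.948]
ft_force: [-1.0, -0.5, 5.7]
gripper_width: 0.0166
```

Call:
step_arm --targets "0 0 0 0 0 0;0 0 0 0 0 0"

```text
clock: 6.82
tcp_pos: [0.5739, 0.2495, 0.03]
tool_rot: [0.949, 1.354, -0.948]
ft_force: [-1.9, -1.1, 5.9]
gripper_width: 0.0168
```

```bash
python3 - <<'E'
from h import *
from plan import plan
s=capture("side");t=capture("top")
a,b=map(int,proj(s,(.573,.249,.03)));print(a,b)
for n,p in(("base",(.5738,.2489,0)),("top46",(.5738,.2489,.046))): print(n,proj(s,p))
cv2.imwrite("pics/g2.png",cv2.resize(s["frame"][b-45:b+45,a-60:a+60],(800,600),interpolation=cv2.INTER_CUBIC))
plan(.573,.249,.029,20)
E
```

```text
251 258
base (np.float64(252.83112321232645), np.float64(265.8816231097599))
top46 (np.float64(250.654642904946), np.float64(254.8157460054316))
tcp [0.5739 0.2495 0.03  ] w 0.0164 F [-0.94 -0.79  5.28] t 6.925 q6 -0.02 yaw 20.0 -> 20.0
turn [-0.     0.    -0.001] deg 0.1 shift [ 1.  -1.   0.2]
```

View pics/g2.png

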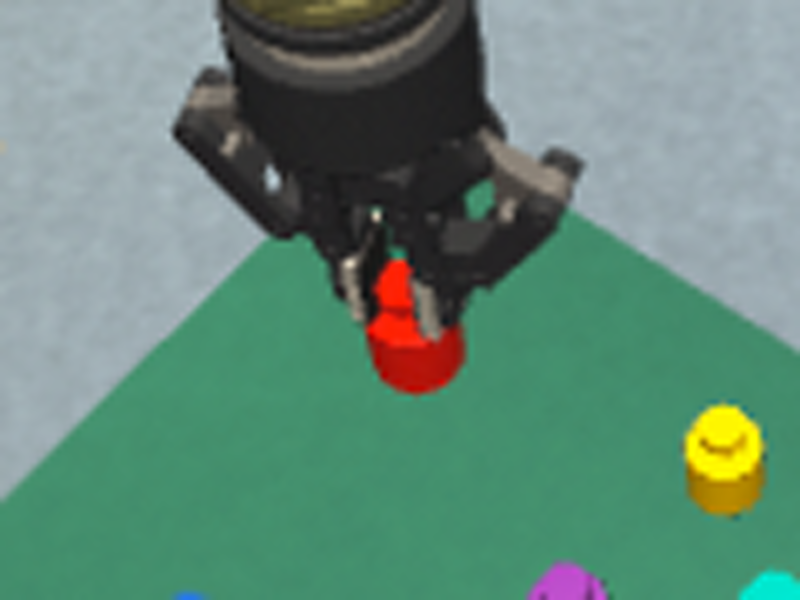

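The crop shows the fingers closed high on red, around its knob (fingertips at about 358,318 and 430,335, with the body hanging below them). The opening is 16 mm and 5.5 N pushes up, which isn't the body grip I planned. A small lift will show what is held.

Call:
step_arm --targets "-4 0 0 0 0 0;-4 0 0 0 0 0;-4 0 0 0 0 0;0 0 0 0 0 0;0 0 0 0 0 0"

```text
clock: 7.55
tcp_pos: [0.5733, 0.2493, 0.0407]
tool_rot: [0.948, 1.354, -0.949]
ft_force: [-0.4, 0.4, -1.5]
gripper_width: 0.0165
```

```bash
python3 - <<'E'
from h import *
from plan import plan
s=capture("side");t=capture("top")
a,b=251,258
f=cv2.resize(s["frame"][b-45:b+30,a-50:a+50],(800,600),interpolation=cv2.INTER_CUBIC)
cv2.imwrite("pics/g3.png",f)
plan(.573,.249,.029,20); print(get_obs()["wrist_torque"])
E
```

```text
tcp [0.5732 0.2493 0.0406] w 0.0166 F [ 0.19 -0.7  -2.01] t 7.65 q6 -0.02 yaw 20.0 -> 20.0
turn [-0. -0.  0.] deg 0.0 shift [11.6 -0.3  0.2]
[ 0.01413155 -0.04890131 -0.00652303]
```

View pics/g3.png

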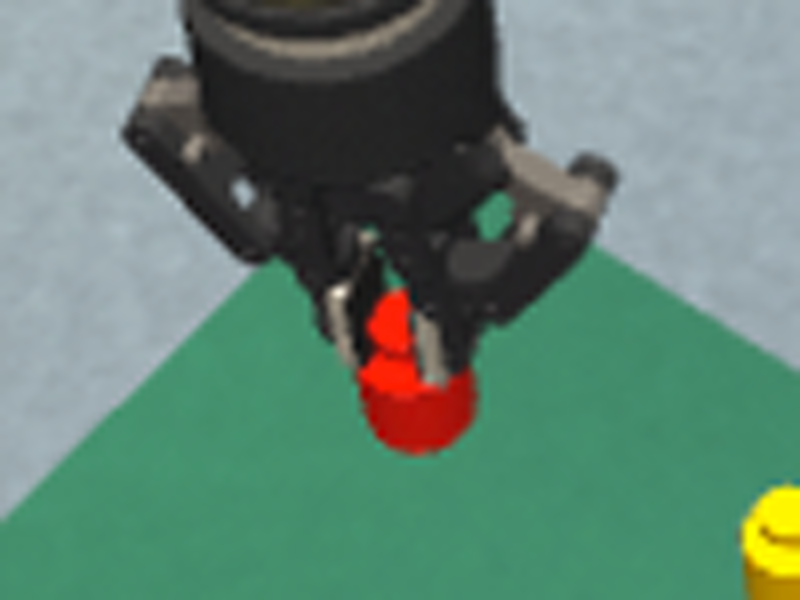

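The lift force of −2.0 N equals 200 g, so red hangs from its knob and stays upright. From the pixels, the real fingertips stand about 25 mm higher than stated: about 2 mm above the TCP when closed, and about 12 mm above it at 60 mm open. A knob grip is fine. Its underside is TCP − 30 mm.

Call:
step_arm --targets "-20 0 0 0 0 0;-30 0 0 0 0 0;-40 0 0 0 0 0;-40 0 0 0 0 0;-30 0 0 0 0 0;-20 0 0 0 0 0;0 0 0 0 0 0"

```text
clock: 8.52
tcp_pos: [0.5744, 0.2497, 0.2236]
tool_rot: [0.951, 1.352, -0.945]
ft_force: [0.1, 1.2, -1.8]
gripper_width: 0.0164
```

```bash
python3 plan.py 0.6776 -0.0943 0.22 20
```

```text
tcp [0.5744 0.2497 0.2236] w 0.0164 F [ 0.05  1.17 -1.79] t 8.525 q6 -0.02 yaw 20.0 -> 20.0
turn [-0.     0.    -0.005] deg 0.3 shift [  3.6 -20.7 358.6]
```

Call:
step_arm --targets "0 -1 15 0 0 0;0 -2 30 0 0 0;0 -2 35 0 0 0;0 -2 35 0 0 0;0 -2 35 0 0 0;0 -2 35 0 0 0;0 -2 35 0 0 0;0 -2 35 0 0 0;0 -2 35 0 0 0;0 -2 30 0 0 0;0 -1 24 0 0 0;0 -1 15 0 0 0"

```text
clock: 10.02
tcp_pos: [0.6761, -0.0967, 0.2193]
tool_rot: [0.949, 1.356, -0.95]
ft_force: [1.1, 0.2, -2.6]
gripper_width: 0.0173
```

Call:
step_arm --targets "0 0 0 0 0 0;0 0 0 0 0 0;0 0 0 0 0 0"

```text
clock: 10.4
tcp_pos: [0.6764, -0.0942, 0.221]
tool_rot: [0.948, 1.355, -0.947]
ft_force: [-0.0, 0.2, -1.7]
gripper_width: 0.0169
```

```bash
python3 - <<'E'
from h import *
from plan import plan
plan(.6776,-.0943,.155,20)
s=capture("side"); t=capture("top"); o=get_obs()["tcp_pos"]
a,b=map(int,proj(s,(.68,-.06,.15)))
cv2.imwrite("pics/p1.png",cv2.resize(s["frame"][b-75:b+45,a-80:a+80],(800,600),interpolation=cv2.INTER_CUBIC))
c=lambda p:tuple(((np.array(proj(s,p))-[a-80,b-75])*5).round())
print("underside",c(o-[0,0,.03]),"knobtop",c(o+[0,0,.016]),"floor target",c((.6776,-.0943,.116)))
E
```

```text
tcp [ 0.6764 -0.0942  0.221 ] w 0.0169 F [-0.04  0.19 -1.71] t 10.4 q6 -0.57 yaw 20.1 -> 20.0
turn [ 0.001 -0.    -0.   ] deg 0.1 shift [66.   1.1  0.5]
underside (np.float64(447.0), np.float64(280.0)) knobtop (np.float64(445.0), np.float64(203.0)) floor target (np.float64(448.0), np.float64(395.0))
```

View pics/p1.png

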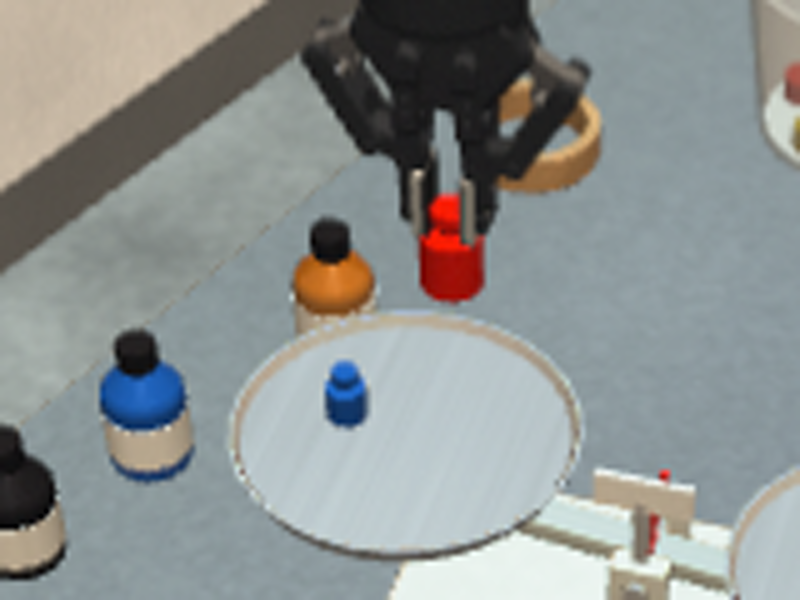

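Red hangs upright from its knob (crop 452,245). Its underside is at about (452,285), predicted (447,280). The landing spot (448,395) is free pan floor, clear of the blue weight (345,395). I'll lower it.

Call:
step_arm --targets "12 0 0 0 0 0;18 0 0 0 0 0;18 0 0 0 0 0;12 0 0 0 0 0;6 0 0 0 0 0;2 0 0 0 0 0;0 0 0 0 0 0;0 0 0 0 0 0"

```text
clock: 11.5
tcp_pos: [0.6769, -0.0953, 0.1537]
tool_rot: [0.949, 1.353, -0.948]
ft_force: [-0.5, -0.1, -2.1]
gripper_width: 0.0166
```

Call:
step_arm --targets "2 0 0 0 0 0;2 0 0 0 0 0;2 0 0 0 0 0;1 0 0 0 0 0;0 0 0 0 0 0;0 0 0 0 0 0"

```text
clock: 12.25
tcp_pos: [0.6765, -0.0952, 0.1458]
tool_rot: [0.948, 1.354, -0.948]
ft_force: [-0.9, -0.8, -1.6]
gripper_width: 0.0167
```

Call:
step_arm --targets "1 0 0 0 0 0;1 0 0 0 0 0;0 0 0 0 0 0;0 0 0 0 0 0"

```text
clock: 12.75
tcp_pos: [0.6767, -0.0952, 0.1442]
tool_rot: [0.949, 1.354, -0.948]
ft_force: [-0.6, 0.6, 1.4]
gripper_width: 0.0164
```

Call:
step_arm --targets "1 0 0 0 0 0;1 0 0 0 0 0;0 0 0 0 0 0;0 0 0 0 0 0"

```text
clock: 13.25
tcp_pos: [0.6768, -0.0952, 0.1421]
tool_rot: [0.949, 1.354, -0.948]
ft_force: [1.3, 0.4, 1.1]
gripper_width: 0.0168
```

Call:
step_arm --targets "-1 0 0 0 0 0;0 0 0 0 0 0;0 0 0 0 0 0"

```text
clock: 13.62
tcp_pos: [0.6765, -0.0952, 0.1429]
tool_rot: [0.948, 1.354, -0.948]
ft_force: [1.0, 0.1, 1.0]
gripper_width: 0.0166
```

Call:
step_arm --targets "0 0 0 0 0 0;0 0 0 0 0 0;0 0 0 0 0 0;0 0 0 0 0 0;0 0 0 0 0 0" --gripper 0

```text
clock: 14.25
tcp_pos: [0.6764, -0.0952, 0.1428]
tool_rot: [0.948, 1.354, -0.948]
ft_force: [-0.4, 0.7, 0.7]
gripper_width: 0.0427
```

Call:
step_arm --targets "-10 0 0 0 0 0;-20 0 0 0 0 0;-30 0 0 0 0 0;-40 0 0 0 0 0;-20 0 0 0 0 0;0 0 0 0 0 0"

```text
clock: 15.0
tcp_pos: [0.6775, -0.0954, 0.2661]
tool_rot: [0.949, 1.349, -0.946]
ft_force: [-0.3, -0.4, -0.3]
gripper_width: 0.0426
```

```bash
python3 - <<'E'
from h import *
from meas import *
from plan import plan
plan(.458,.227,.25,20)
s=capture("side"); a,b=map(int,proj(s,(.68,-.06,.15)))
for n in("red","blue"):
    lo,hi=COL[n]; print(n,blob(s,lo,hi,(a-60,b-70,a+60,b+45),((172,150,60),(180,255,255)) if n=="red" else None))
print("blue before c=(284.7,127.6); red at floor+.023:",proj(s,(.6767,-.0952,.139)))
E
```

```text
tcp [ 0.6775 -0.0954  0.2661] w 0.0426 F [-0.29 -0.44 -0.34] t 15.0 q6 -0.57 yaw 20.0 -> 20.0
turn [-0.     0.003 -0.004] deg 0.3 shift [  16.1  -96.  -378. ]
red (array([306.61083744, 122.20689655]), array([301, 112,  12,  20, 203], dtype=int32))
blue (array([244.07471264, 128.04022989]), array([236, 121,  17,  14, 174], dtype=int32))
blue before c=(284.7,127.6); red at floor+.023: (np.float64(305.85572980384484), np.float64(121.14729949047049))
```

Red stands at (306.6,122.2), predicted (305.9,121.1), and is upright (blob 12×20 px). Next is yellow.

Call:
step_arm --targets "0 -4 -15 0 0 0;0 -8 -30 0 0 0;0 -9 -36 0 0 0;0 -9 -36 0 0 0;0 -9 -36 0 0 0;0 -9 -36 0 0 0;0 -9 -36 0 0 0;0 -9 -36 0 0 0;0 -9 -36 0 0 0;0 -9 -36 0 0 0;0 -8 -30 0 0 0;0 -4 -15 0 0 0"

```text
clock: 16.55
tcp_pos: [0.4548, 0.2282, 0.2609]
tool_rot: [0.945, 1.357, -0.949]
ft_force: [0.4, -0.1, -0.6]
gripper_width: 0.0427
```

Call:
step_arm --targets "20 0 0 0 0 0;30 0 0 0 0 0;40 0 0 0 0 0;40 0 0 0 0 0;30 0 0 0 0 0;16 0 0 0 0 0;0 0 0 0 0 0;0 0 0 0 0 0" --gripper 0.3

```text
clock: 17.55
tcp_pos: [0.458, 0.2273, 0.088]
tool_rot: [0.95, 1.353, -0.947]
ft_force: [0.5, -0.2, -0.5]
gripper_width: 0.0555
```

```bash
python3 - <<'E'
from h import *
from plan import plan
plan(.4584,.227,.026,20)
s=capture("side"); o=get_obs()["tcp_pos"]
a,b=map(int,proj(s,(.458,.227,.04)))
cv2.imwrite("pics/y1.png",cv2.resize(s["frame"][b-55:b+35,a-60:a+60],(800,600),interpolation=cv2.INTER_CUBIC))
print(proj(s,(.4584,.227,.019)))
E
```

```text
tcp [0.458  0.2273 0.088 ] w 0.0555 F [ 0.48 -0.19 -0.46] t 17.55 q6 0.01 yaw 20.0 -> 20.0
turn [-0.     0.    -0.002] deg 0.1 shift [62.   0.3  0.4]
(np.float64(298.4420608938712), np.float64(280.92627770096385))
```

View pics/y1.png

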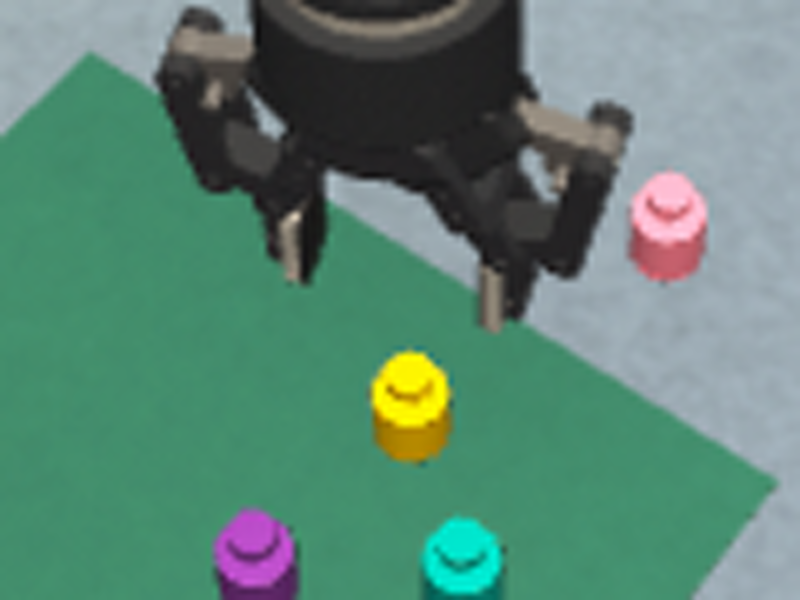

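The fingers straddle yellow (410,405): the fingertips are at (300,280) and (490,325), with purple, teal and pink all clear. I'll take the same knob grip.

Call:
step_arm --targets "20 0 0 0 0 0;20 0 0 0 0 0;15 0 0 0 0 0;8 0 0 0 0 0;0 0 0 0 0 0;0 0 0 0 0 0"

```text
clock: 18.35
tcp_pos: [0.4576, 0.2274, 0.0246]
tool_rot: [0.949, 1.354, -0.947]
ft_force: [-0.5, -0.2, 0.0]
gripper_width: 0.0555
```

Call:
step_arm --targets "0 0 0 0 0 0;0 0 0 0 0 0;0 0 0 0 0 0;0 0 0 0 0 0;0 0 0 0 0 0;0 0 0 0 0 0;0 0 0 0 0 0" --gripper -1

```text
clock: 19.23
tcp_pos: [0.4574, 0.2273, 0.0243]
tool_rot: [0.949, 1.354, -0.948]
ft_force: [-0.2, 0.3, 5.2]
gripper_width: 0.0121
```

Call:
step_arm --targets "-5 0 0 0 0 0;-5 0 0 0 0 0;-5 0 0 0 0 0;0 0 0 0 0 0;0 0 0 0 0 0"

```text
clock: 19.85
tcp_pos: [0.4568, 0.2272, 0.0388]
tool_rot: [0.948, 1.354, -0.948]
ft_force: [0.2, -0.9, 0.1]
gripper_width: 0.0122
```

```bash
python3 - <<'E'
from h import *
from meas import *
from plan import plan
plan(.6562,-.0341,.24,20)
s=capture("side")
lo,hi=COL["yellow"]; print(blob(s,lo,hi,(280,255,320,305)),"before (299.2,281.7) h16"); print(proj(s,(.458,.227,.034)))
a=capture("side"); print(get_obs()["ft_force"])
E
```

```text
tcp [0.4568 0.2272 0.0388] w 0.0122 F [ 0.17 -0.9   0.07] t 19.85 q6 0.01 yaw 20.0 -> 20.0
turn [-0. -0.  0.] deg 0.0 shift [-201.2   98.   313.7]
(array([298.9537037 , 279.49074074]), array([295, 270,  11,  17, 108], dtype=int32)) before (299.2,281.7) h16
(np.float64(298.3771412845361), np.float64(277.5004961931291))
[-0.27129341 -0.77827849 -0.80035188]
```

Yellow's bottom edge rose 3 px with the lift, the opening is 12.2 mm (knob) and the force is −0.8 N, so it is held. Underside = TCP − 24.5 mm.

Call:
step_arm --targets "-20 0 0 0 0 0;-35 0 0 0 0 0;-45 0 0 0 0 0;-45 0 0 0 0 0;-35 0 0 0 0 0;-20 0 0 0 0 0;0 4 15 0 0 0;0 9 28 0 0 0;0 11 36 0 0 0;0 11 36 0 0 0;0 11 36 0 0 0;0 11 36 0 0 0"

```text
clock: 21.45
tcp_pos: [0.5742, 0.0688, 0.2356]
tool_rot: [0.947, 1.358, -0.952]
ft_force: [0.9, 0.3, -0.8]
gripper_width: 0.0122
```

Call:
step_arm --targets "0 11 36 0 0 0;0 11 36 0 0 0;0 10 28 0 0 0;0 8 18 0 0 0;0 1 9 0 0 0;0 0 0 0 0 0;0 0 0 0 0 0;0 0 0 0 0 0"

```text
clock: 22.45
tcp_pos: [0.6561, -0.0336, 0.2391]
tool_rot: [0.948, 1.354, -0.947]
ft_force: [0.5, 0.5, -1.2]
gripper_width: 0.012
```

```bash
python3 - <<'E'
from h import *
from meas import *
from plan import plan
plan(.6562,-.0341,.155,20)
s=capture("side"); o=get_obs()["tcp_pos"]
a,b=map(int,proj(s,(.68,-.06,.15)))
cv2.imwrite("pics/p2.png",cv2.resize(s["frame"][b-75:b+45,a-80:a+80],(800,600),interpolation=cv2.INTER_CUBIC))
c=lambda p:tuple(((np.array(proj(s,p))-[a-80,b-75])*5).round())
print("underside",c(o-[0,0,.0245]),"floor target",c((.6562,-.0341,.116)))
E
```

```text
tcp [ 0.6561 -0.0336  0.2391] w 0.012 F [ 0.49  0.54 -1.22] t 22.45 q6 -0.48 yaw 20.1 -> 20.0
turn [ 0.001  0.    -0.   ] deg 0.1 shift [84.1 -0.1  0.5]
underside (np.float64(402.0), np.float64(324.0)) floor target (np.float64(409.0), np.float64(479.0))
```

View pics/p2.png

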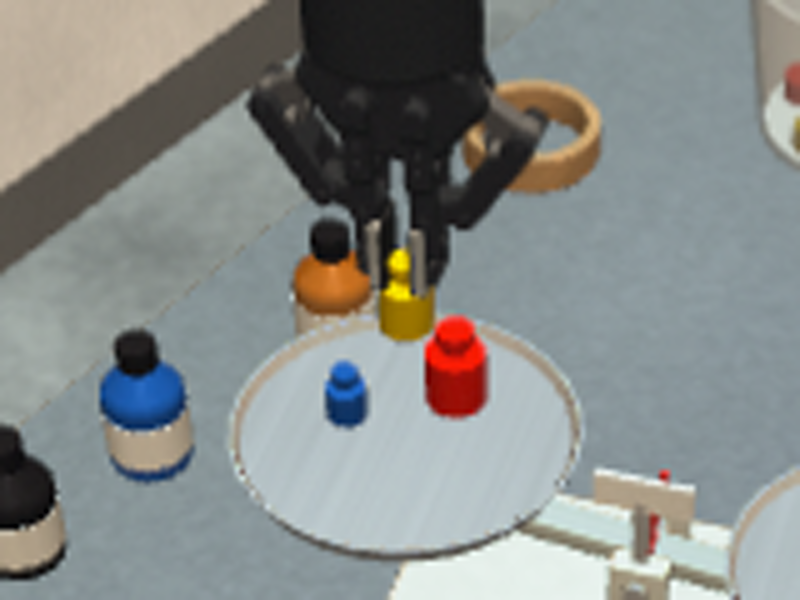

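The pan is still at its stop with red (456,365) upright. Yellow hangs upright (407,300), and its spot (409,479) is clear. I'll lower to contact, then ease the pan down to about level before releasing.

Call:
step_arm --targets "12 0 0 0 0 0;20 0 0 0 0 0;25 0 0 0 0 0;20 0 0 0 0 0;10 0 0 0 0 0;6 0 0 0 0 0;1 0 0 0 0 0;1 0 0 0 0 0;0 0 0 0 0 0;0 0 0 0 0 0"

```text
clock: 23.75
tcp_pos: [0.6567, -0.0344, 0.1444]
tool_rot: [0.949, 1.354, -0.948]
ft_force: [-0.3, -0.4, -0.4]
gripper_width: 0.0124
```

Call:
step_arm --targets "1 0 0 0 0 0;1 0 0 0 0 0;1 0 0 0 0 0;1 0 0 0 0 0;1 0 0 0 0 0;0 0 0 0 0 0;0 0 0 0 0 0"

```text
clock: 24.62
tcp_pos: [0.6565, -0.0344, 0.1389]
tool_rot: [0.948, 1.354, -0.948]
ft_force: [-0.3, -0.8, -0.8]
gripper_width: 0.0121
```

Call:
step_arm --targets "1 0 0 0 0 0;1 0 0 0 0 0;1 0 0 0 0 0;1 0 0 0 0 0;1 0 0 0 0 0;1 0 0 0 0 0;1 0 0 0 0 0;1 0 0 0 0 0;1 0 0 0 0 0;0 0 0 0 0 0;0 0 0 0 0 0"

```text
clock: 26.0
tcp_pos: [0.6563, -0.0344, 0.1297]
tool_rot: [0.948, 1.355, -0.949]
ft_force: [-0.7, -0.0, 0.0]
gripper_width: 0.012
```

```bash
python3 - <<'E'
from h import *
from meas import *
from plan import plan
plan(.6562,-.0341,.1255,20)
s=capture("side")
lo,hi=COL["red"];p,st=blob(s,lo,hi,(280,90,330,150),((172,150,60),(180,255,255)));print("red",p,st)
for z in(.139,.131,.123): print(z,proj(s,(.6767,-.0952,z)))
E
```

```text
tcp [ 0.6563 -0.0344  0.1297] w 0.012 F [-0.68 -0.04  0.  ] t 26.0 q6 -0.48 yaw 20.0 -> 20.0
turn [-0. -0.  0.] deg 0.0 shift [ 4.2 -0.  -0.3]
red [308.53571429 120.10714286] [306 117   6   7  28]
0.139 (np.float64(305.85572980384484), np.float64(121.14729949047049))
0.131 (np.float64(305.91351446005297), np.float64(123.5694027460166))
0.123 (np.float64(305.97072456430385), np.float64(125.96711268558518))
```

Call:
step_arm --targets "1 0 0 0 0 0;1 0 0 0 0 0;1 0 0 0 0 0;1 0 0 0 0 0;0 0 0 0 0 0;0 0 0 0 0 0;0 0 0 0 0 0;0 0 0 0 0 0"

```text
clock: 27.05
tcp_pos: [0.6564, -0.0344, 0.1258]
tool_rot: [0.948, 1.354, -0.948]
ft_force: [-1.1, 0.2, 0.4]
gripper_width: 0.012
```

```bash
python3 - <<'E'
from h import *
from plan import plan
plan(.6562,-.0341,.1255,20)
s=capture("side"); a,b=map(int,proj(s,(.68,-.06,.15)))
cv2.imwrite("pics/p3.png",cv2.resize(s["frame"][b-75:b+45,a-80:a+80],(800,600),interpolation=cv2.INTER_CUBIC))
E
```

```text
tcp [ 0.6564 -0.0344  0.1258] w 0.012 F [-1.11  0.16  0.43] t 27.05 q6 -0.48 yaw 20.0 -> 20.0
turn [-0. -0.  0.] deg 0.0 shift [ 0.3 -0.1 -0.3]
```

View pics/p3.png

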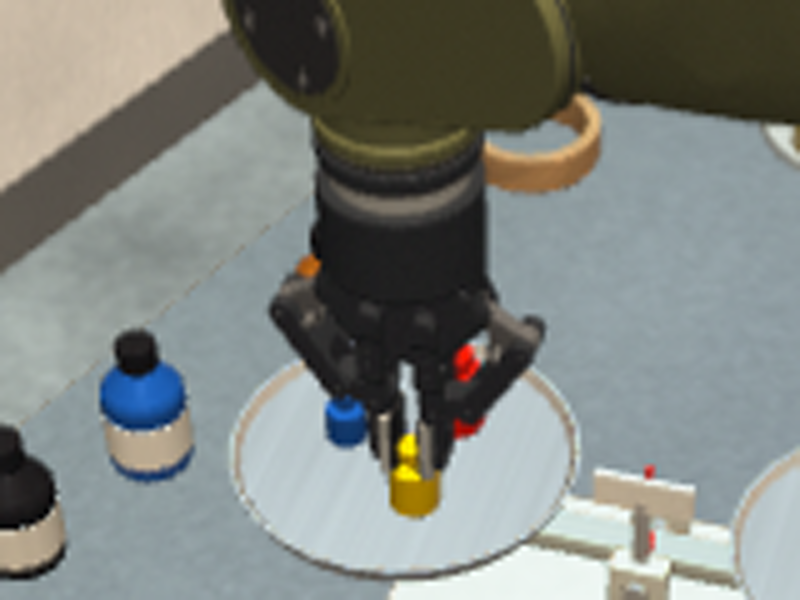

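The pan has sunk: its near rim went from about row 553 to row 575, and the needle tip is now central at (648,470). Yellow sits upright on the floor (415,490). I'll release and retract.

Call:
step_arm --targets "0 0 0 0 0 0;0 0 0 0 0 0;0 0 0 0 0 0;0 0 0 0 0 0;0 0 0 0 0 0" --gripper -0.2

```text
clock: 27.72
tcp_pos: [0.6564, -0.0344, 0.1258]
tool_rot: [0.948, 1.354, -0.948]
ft_force: [0.3, 0.4, 0.6]
gripper_width: 0.0345
```

Call:
step_arm --targets "-8 0 0 0 0 0;-15 0 0 0 0 0;-25 0 0 0 0 0;-35 0 0 0 0 0;-35 0 0 0 0 0;-20 0 0 0 0 0;0 0 -20 0 0 0;0 0 -35 0 0 0;0 0 -40 0 0 0;0 0 -40 0 0 0;0 0 -40 0 0 0;0 0 -25 0 0 0"

```text
clock: 29.22
tcp_pos: [0.5856, 0.1561, 0.2614]
tool_rot: [0.945, 1.358, -0.949]
ft_force: [0.2, -0.0, 0.1]
gripper_width: 0.0344
```

Call:
step_arm --targets "0 0 -35 0 0 0;0 0 -35 0 0 0;0 0 -20 0 0 0;0 0 0 0 0 0;0 0 0 0 0 0;0 0 0 0 0 0;0 0 0 0 0 0;0 0 0 0 0 0;0 0 0 0 0 0;0 0 0 0 0 0;0 0 0 0 0 0;0 0 0 0 0 0"

```text
clock: 30.72
tcp_pos: [0.5572, 0.2382, 0.2638]
tool_rot: [0.948, 1.354, -0.948]
ft_force: [-0.7, 0.2, -0.7]
gripper_width: 0.0339
```

```bash
python3 - <<'E'
from h import *
from meas import *
from plan import plan
def m():
    s=capture("side");t=capture("top")
    for n,bs,bt in(("red",(290,100,330,160),(370,125,430,165)),("yellow",(280,115,320,160),(350,110,400,165)),("blue",(272,110,296,145),(370,95,400,120))):
        lo,hi=COL[n]; x=((172,150,60),(180,255,255)) if n=="red" else None
        try:
            ps,ss=blob(s,lo,hi,bs,x);pt,st=blob(t,lo,hi,bt,x);p,e=tri(t,pt,s,ps);print(n,ps.round(1),ss,pt.round(1),st,p.round(4),round(e,4))
        except Exception as ex: print(n,ex)
    return s,t
m();s,t=m();print(get_obs()["clock"],get_obs()["ft_force"],get_obs()["tcp_pos"])
a,b=map(int,proj(s,(.68,-.06,.15)));u,v=map(int,proj(t,(.66,-.08,.1)))
cv2.imwrite("pics/e.png",np.hstack([cv2.resize(s["frame"][b-45:b+75,a-50:a+110],(480,360),interpolation=cv2.INTER_CUBIC),cv2.resize(t["frame"][v-60:v+60,u-52:u+53],(315,360),interpolation=cv2.INTER_CUBIC)]))
E
```

```text
red [306.3 127.1] [301 117  12  20 197] [404.6 129.4] [398 125  15  11 138] [ 0.674  -0.0941  0.1213] 0.0014
yellow [298.1 144.4] [294 136  10  17 133] [375.6 136.2] [370 130  12  13 124] [ 0.6583 -0.0359  0.1151] 0.0026
blue [284.6 132.3] [281 126   8  13  80] [383.9 110.5] [380 106   9  10  68] [ 0.715  -0.0534  0.1122] 0.0024
red [306.3 127.1] [301 117  12  20 197] [404.6 129.4] [398 125  15  11 138] [ 0.674  -0.0941  0.1213] 0.0014
yellow [298.1 144.4] [294 136  10  17 133] [375.6 136.2] [370 130  12  13 124] [ 0.6583 -0.0359  0.1151] 0.0026
blue [284.6 132.3] [281 126   8  13  80] [383.9 110.5] [380 106   9  10  68] [ 0.715  -0.0534  0.1122] 0.0024
30.925 [-0.0580211  -0.06762577 -0.04101158] [0.55725927 0.23815709 0.26383096]
```

View pics/e.png

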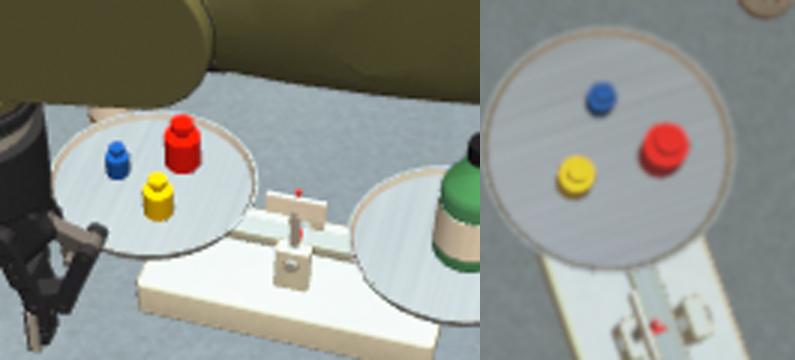

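Both weights stand upright in the pan, red at (183,145) and yellow at (158,197), and the needle is central at (298,193). The blue weight sank 16.2 mm, which is exactly the drop to level. The arm is clear. I'll wait another second, recheck and hand in.

Call:
step_arm --targets "0 0 0 0 0 0;0 0 0 0 0 0;0 0 0 0 0 0;0 0 0 0 0 0;0 0 0 0 0 0;0 0 0 0 0 0;0 0 0 0 0 0;0 0 0 0 0 0;0 0 0 0 0 0;0 0 0 0 0 0"

```text
clock: 32.17
tcp_pos: [0.5573, 0.2381, 0.2639]
tool_rot: [0.948, 1.354, -0.948]
ft_force: [-0.3, 0.3, -0.9]
gripper_width: 0.0342
```

```bash
python3 - <<'E'
from meas import *
s=capture("side")
ok=True
for n,bs,ref in(("red",(290,100,330,160),(306.3,127.1)),("yellow",(280,115,320,160),(298.1,144.4)),("blue",(272,110,296,145),(284.6,132.3))):
    lo,hi=COL[n]; p,_=blob(s,lo,hi,bs,((172,150,60),(180,255,255)) if n=="red" else None); print(n,p.round(2)); ok&=np.hypot(*(p-ref))<.5
print(get_obs()["clock"],ok)
if ok: print(close_job())
E
```

```text
red [306.31 127.12]
yellow [298.11 144.36]
blue [284.61 132.31]
32.225 True
the job is handed in; nothing more can be done
None
```

I set the red 200 g and the yellow 100 g weights upright in the raised pan, eased the pan down to about level before letting go of yellow, and handed the job in at 32.2 s. No verdict was reported.

**Last checks:**
- **Level:** the 50 g weight already in the pan sank 16.2 mm, against the 16 mm expected for level. The needle looked central.
- **Standing in the pan:** both weights stood upright, each about 35 mm from the pan's centre.
- **At rest:** nothing had moved to within 0.1 px more than a second later, and the arm was clear.

**One disagreement:** the fingertips stood about 25 mm higher than stated, so both weights were gripped by their knobs instead of their bodies. The opening read 16.5 mm and 12 mm on knobs of 20 mm and 16 mm. Both held: 2 N was measured for red, and for yellow the picture showed the lift.

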